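# Pack one heating-control set into the kitting tray

## Robot

A 6-joint arm with a two-finger parallel gripper is mounted at the origin on the work surface. World frame = base frame: x ahead of the robot, y to its left, z up, the work surface at z = 0. Lengths are in m, angles in rad, forces in N, time in s.
With the tool pointing down it reaches from about 0.325 to 0.85 m from the base axis. Payload 15.5 kg.
Tool frame: the origin (TCP) lies on the mounting face of the last link; the fingertips stand 191 mm ahead of it and the grasp point (between the pads) lies 172 mm ahead of it (manip.nose_length is the x of the fingertips in the tool frame, in m); x points along the fingers, z is the direction in which the jaws open and shut, and the axes are right-handed (so a half turn about x gives the same grasp; the last joint's range is limited). The gripper opens to 91 mm and grips with 3 to 60 N. Pads are 32 mm wide; open, the fingers measure 118 mm over their backs; the gripper's body (76 mm by 178 mm) begins 60 mm behind the grasp point.
Start: joints at [1.137, 0.494, 1.345, -0, 1.302, -0.096], TCP at [0.208, 0.589, 0.405] pointing down, gripper open.
Joint ranges: [-2.91, 2.91], [-0.82, 2.16], [0.22, 2.67], [-1.22, 4.37], [0.12, 2.79], [-3.08, 3.08]. Speed limits (rad/s): [1.89, 1.89, 2.57, 3.01, 3.01, 3.01].

## Interface

Orientations are given as a 3x3 rotation matrix whose columns are the frame's x, y, z axes.
In Python, from cell import manip gives the robot as it stands. The module is installed in compiled form; this text tells all that it offers.
- The arm moves only by the tool drive_tool, never from a script. Its argument "plan" is a list of rows, each a list of 7 numbers: the shift along the tool's x, y, z in mm, then the turn, a rotation vector about the tool's x, y, z in rad, then the closure in counts, from 0 (fully open) to 255 (shut). A call has exactly 5 rows; each row is the pose to reach, as a shift and turn from the pose measured when the call began, along the tool's axes at that moment; what a row does not reach only later rows make up. A row lasts 1/10 s, in which the tool goes at most 50 mm and 8.59 degrees, less where a joint would pass 70% of its speed; a pose out of reach is approached as far as the arm can. A call with a gripper value outside its range is refused whole. The fingers move at their own pace and stop on an object; the grip force is fixed at half the most. Time passes only in rows, so rows that repeat a pose let the fingers close, or fill a call up. It gives the time, the measured TCP pose, the force and the opening at its end, in the units of the state.
- manip.observe(): the state, without advancing time (a new reading comes with each control period).
- manip.snapshot(name): name is "scene" or "top" or "wrist"; returns a dict with "image" (420x560x3 uint8, blue, green, red), "depth" (420x560 float32, m along the optical axis (not along the pixel's ray), 0 where there is no reading), "fov_y" (degrees; the focal length in pixels is half the picture's height over the tangent of half this angle, whatever the lens; pixels are square), "cx", "cy" (the principal point, pixels), "dist" ([k1, k2, p1, p2, k3] as OpenCV has them; the pictures are not rectified), "R" (3x3) and "t" (3): a world point X has camera coordinates R X + t. Camera axes: x right, y down, z forward; pixel columns grow to the right and rows downward; lengths in m; the calibration is good to about 2 mm. A picture is of the moment at which its call begins.
- manip.hand_in(): hands the job in, once; it reports no verdict.
The state is a dict: "time": time; "joints": joint angles; "qd": joint speeds; "effort": joint torques, N m; "tcp_pos": TCP position; "eef_rot": TCP orientation; "wrist_force": force on the tool from outside, world axes, zero at the start; "ft_torque": the same for the moment, N m; "opening": finger opening in m.
Only numpy, scipy, OpenCV 4.12 (cv2) and the standard library are available. Lean on these libraries where they do the work, as an engineer would, in place of code of your own. Each camera call takes 0.05 s, during which the arm holds its last target. There are 200 camera calls.

## Task

Make up one set in the blue kitting tray: put the control unit with the screen, the long remote, the square charger and the round sensor each flat and face up, as they lie now, in the recess cut to its own shape. Set them down gently rather than dropping them, and leave the unit without a screen and the short remote where they lie.

Things in the scene. Friction and masses are not known exactly. Their poses are not given: they have to be found in the camera images.
- screen_unit: Light grey control unit 80 x 54 x 28 mm with a large dark-framed SCREEN and three round buttons on top. Origin: centre of underside, z up; x along the 80 mm side. About 0.15 kg. Belongs in nest_wide. Like the other five pieces it lies on a green mat whose top is 2 mm above the table.
- long_remote: Black hand remote, the LONG one: 92 x 36 x 23 mm, six rows of pale buttons on top. Origin: centre of underside, z up; x along its length. About 0.08 kg. Belongs in nest_long. A marker pen lies beyond the far row of pieces and a screwdriver before the near row, both along y.
- charger: Black square plug-in charger: body 44 x 44 x 30 mm, sides upright to 24 mm, two round pins standing up from the middle of its top (49 mm high in all; pins 4.8 mm thick, 19 mm apart along its y). Origin: centre of underside, z up. Grip the body by two facing sides. About 0.08 kg. Belongs in nest_square.
- sensor: White round ceiling sensor, 54 mm across, side upright to 21 mm, low lens dome on top to 29 mm. Origin: centre of underside, z up; its yaw means nothing: grip it closing along world y, where its neighbours leave room. About 0.09 kg. Belongs in nest_round.
- louvre_unit: LOOK-ALIKE, leave where it lies: same light grey housing, 80 x 54 x 28 mm, but with dark louvre slots on top and no screen. Origin: centre of underside, z up; x along the 80 mm side. The six pieces lie in two rows of three: centres at least 115 mm apart in x and 100 mm in y, long sides within 0.35 rad of world x.
- short_remote: LOOK-ALIKE, leave where it lies: black remote like the long one but only 60 x 36 x 23 mm, three rows of buttons. Origin: centre of underside, z up; x along its length.
- nest_wide: Dark nest plate 120 x 94 x 18 mm, fixed in the tray, with a WIDE rectangular recess with pale floor in its middle: 94 mm (x) by 68 mm (y), 8 mm deep, for the unit with the screen. Origin: centre of the plate's underside, 7 mm above the table; x along its 120 mm side. The recess floor is 10 mm above the origin, the rim 18 mm.
- nest_long: Nest plate of the same size, axes and heights as nest_wide, with a LONG narrow recess, 106 mm (x) by 50 mm (y), 8 mm deep, for the long remote.
- nest_square: Nest plate of the same size, axes and heights as nest_wide, with a SQUARE recess, 58 x 58 mm, sides along x and y, 8 mm deep, for the charger.
- nest_round: Nest plate of the same size, axes and heights as nest_wide, with a ROUND recess, 68 mm across, 8 mm deep, for the sensor. The blue tray (252 x 200 mm, rim 26 mm above the table) holds the four nests two by two in any arrangement, centres 121 mm apart along x and 95 mm along y; its long side lies within 0.2 rad of world y.
Mind the look-alikes: they are no part of the job. There is more than one size of the sensor; the one meant has the size given above.

How it is judged:
At the end, for the whole second after the job is handed in: Each of the four pieces lies on the floor of its own recess (centre within 12 mm of the nest's centre, underside less than 3.5 mm above the recess floor, tilted less than 0.1 rad), at rest and released; the louvred unit and the short remote are within 20 mm of where they started (horizontal distance between screen_unit and nest_wide below 0.012 m and z of screen_unit in the frame of nest_wide between 0.006 and 0.0135 m and angle between each of screen_unit, long_remote, charger, sensor's own z axis and vertical below 0.1 rad and linear speed of each of screen_unit, long_remote, charger, sensor below 0.02 m/s and horizontal distance between long_remote and nest_long below 0.012 m and z of long_remote in the frame of nest_long between 0.006 and 0.0135 m and horizontal distance between charger and nest_square below 0.012 m and z of charger in the frame of nest_square between 0.006 and 0.0135 m and horizontal distance between sensor and nest_round below 0.012 m and z of sensor in the frame of nest_round between 0.006 and 0.0135 m and distance of each of louvre_unit, short_remote from where it was at the start of the episode below 0.02 m); the robot touches nothing.
It fails at once if the screen unit is dropped into its nest (still moving faster than 0.55 m/s within 30 mm of the recess floor, a fall of about 15 mm or more) (horizontal distance between screen_unit and nest_wide below 0.03 m and z of screen_unit in the frame of nest_wide below 0.04 m and linear speed of screen_unit above 0.55 m/s).
It fails at once if the long remote is dropped into its nest (still moving faster than 0.55 m/s within 30 mm of the recess floor, a fall of about 15 mm or more) (horizontal distance between long_remote and nest_long below 0.03 m and z of long_remote in the frame of nest_long below 0.04 m and linear speed of long_remote above 0.55 m/s).
It fails at once if the charger is dropped into its nest (still moving faster than 0.55 m/s within 30 mm of the recess floor, a fall of about 15 mm or more) (horizontal distance between charger and nest_square below 0.03 m and z of charger in the frame of nest_square below 0.04 m and linear speed of charger above 0.55 m/s).
It fails at once if the sensor is dropped into its nest (still moving faster than 0.55 m/s within 30 mm of the recess floor, a fall of about 15 mm or more) (horizontal distance between sensor and nest_round below 0.03 m and z of sensor in the frame of nest_round below 0.04 m and linear speed of sensor above 0.55 m/s).
It also fails if it takes over 120 s, if anything falls off the work surface, if the arm or the gripper's body presses on something with over 40 N, if the wrist force passes 120 N, or if a joint passes its speed limit or range.

## Working session

There is one attempt and no reset: what is moved stays moved. The work goes in short steps, Python scripts to look and compute and a tool call to move; the robot and the scene stay as the last step left them, time stands still between calls to the robot, and variables do not carry over. Pictures are saved under pics/ and viewed, about 12 in all and at most 16, crops included, and the job is handed in when it is done.

Besides the shell and the picture viewer there is one more tool, called after "Emit:" by a JSON object that holds its "fn" and its "kwargs", one argument or row to a line. drive_tool: Moves the arm, as the interface text tells. Its arguments: {"type":"object","properties":{"plan":{"type":"array"}},"required":["plan"]}

```bash
mkdir -p pics; cat > h.py <<'E'
import numpy as np, cv2
from cell import manip
def snap(n,save=None):
    s=manip.snapshot(n)
    if save: cv2.imwrite('pics/'+save,s['image'])
    return s
def K(s):
    h=s['image'].shape[0]; f=h/2/np.tan(np.radians(s['fov_y'])/2)
    return np.array([[f,0,s['cx']],[0,f,s['cy']],[0,0,1.]])
def ray(s,px,z):
    """pixels -> world points on plane z"""
    px=np.array(px,float).reshape(-1,1,2)
    u=cv2.undistortPoints(px,K(s),np.array(s['dist'])).reshape(-1,2)
    R=np.array(s['R']);t=np.array(s['t']);c=-R.T@t
    d=np.c_[u,np.ones(len(u))]@R
    return c+d*((z-c[2])/d[:,2])[:,None]
E
python3 - <<'E'
from h import *
for n in('top','scene'):
    s=snap(n,n+'0.png'); print(n,s['fov_y'],s['cx'],s['cy'],s['dist'],(-np.array(s['R']).T@s['t']).round(3),np.array(s['R']).round(2).tolist())
    print((s['depth']>0).mean())
o=manip.observe();print(o['time'],o['tcp_pos'],np.round(o['eef_rot'],3).tolist(),o['opening'])
E
```

```text
top 42.183778177339676 285.31097826137113 211.10528208118643 [-0.01908202  0.          0.          0.          0.        ] [0.314 0.077 1.391] [[0.03, -1.0, 0.0], [-0.99, -0.03, -0.14], [0.14, -0.0, -0.99]]
0.9959778911564626
scene 57.32539455059288 288.52943038117877 205.9401995469447 [-0.0063547  0.         0.         0.         0.       ] [1.14 0.48 0.52] [[-0.58, 0.82, 0.0], [0.45, 0.32, -0.84], [-0.69, -0.48, -0.55]]
0.9959268707482993
0.1 [0.20766777 0.58936478 0.40420071] [[-0.0, -0.943, 0.332], [-0.001, 0.332, 0.943], [-1.0, 0.0, -0.001]] 0.09107519152512064
```

View pics/top0.png

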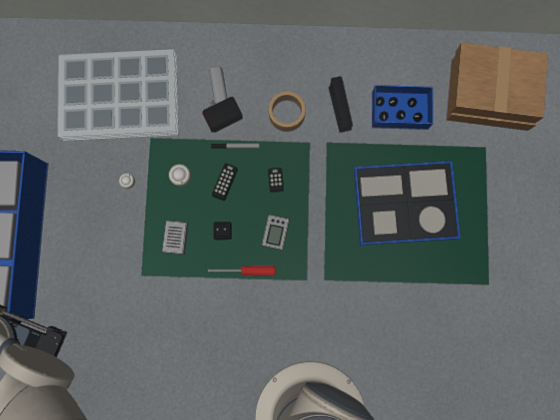

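View pics/scene0.png

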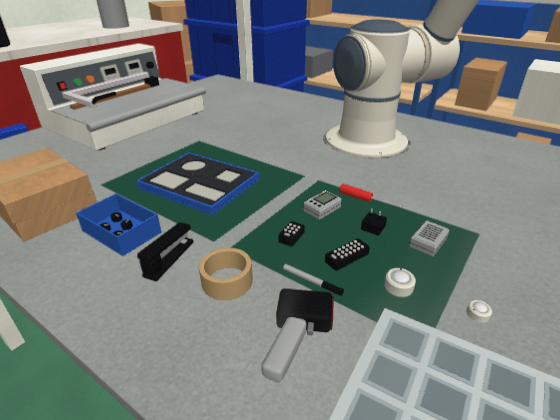

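The top view shows these things that could be confused:
- Screen unit at (275,232), against the louvred unit at (174,237).
- Long remote at (225,181), against the short remote at (276,180).
- Sensor at (179,175), against the small sensor at (126,181), which lies off the mat.
- Charger at (222,231), with nothing similar.
- Tray nests: long (382,186), wide (428,183), square (385,222), round (432,219).

Next I'll measure these and check one close crop.

```bash
cat > m.py <<'E'
from h import *
s=snap('top'); im=s['image']; hsv=cv2.cvtColor(im,cv2.COLOR_BGR2HSV)
items=dict(screen=((275,232),.030,'l'),louvre=((174,237),.030,'l'),long=((225,181),.025,'b'),short=((276,180),.025,'b'),charger=((222,231),.030,'b'),sensor=((179,175),.023,'l'),decoy=((126,181),.02,'l'),
 n_long=((382,186),.017,'n'),n_wide=((428,183),.017,'n'),n_sq=((385,222),.017,'n'),n_rnd=((432,219),.017,'n'))
for n,(c,z,k) in items.items():
    r=26; x0,y0=c[0]-r,c[1]-r; p=im[y0:y0+2*r,x0:x0+2*r].astype(int); h=hsv[y0:y0+2*r,x0:x0+2*r].astype(int)
    if k=='b': m=(p[...,1]-p[...,2]<14)|(p.min(2)>60)   # not green mat
    elif k=='l': m=(p.min(2)>105) if n!='decoy' else p.min(2)>150
    else: m=p.min(2)>115
    m=cv2.resize(m.astype(np.uint8)*255,None,fx=4,fy=4,interpolation=cv2.INTER_LINEAR); m=(m>127).astype(np.uint8)
    m=cv2.morphologyEx(m,cv2.MORPH_CLOSE,np.ones((17,17)))
    cs=[q for q in cv2.findContours(m,cv2.RETR_EXTERNAL,cv2.CHAIN_APPROX_NONE)[0] if cv2.contourArea(q)>800]
    q=min(cs,key=lambda q:np.hypot(*(np.mean(q.reshape(-1,2),0)-4*r)))
    px=(q.reshape(-1,2)+.5)/4-.5+[x0,y0]
    w=ray(s,px,z)[:,:2]
    (cx,cy),(a,b),ang=cv2.minAreaRect((w*1000).astype(np.float32))
    if a<b: a,b,ang=b,a,ang+90
    ang=(ang+90)%180-90
    d=s['depth'][c[1]-2:c[1]+3,c[0]-2:c[0]+3]; Kk=K(s); P=np.array([(c[0]-Kk[0,2])/Kk[0,0],(c[1]-Kk[1,2])/Kk[0,0],1])*np.median(d)
    print(n,round(cx,1),round(cy,1),'size',round(a,1),round(b,1),'yaw',round(ang,1),'z depth',((P-s['t'])@s['R']).round(3)[2])
cv2.imwrite('pics/crop.png',cv2.resize(im[130:290,130:480],None,fx=2.28,fy=2.28,interpolation=cv2.INTER_CUBIC))
E
python3 m.py
```

```text
screen 452.6 100.6 size 78.7 52.0 yaw -10.2 z depth 0.031
louvre 432.1 353.0 size 79.3 53.3 yaw -4.1 z depth 0.03
long 578.4 232.9 size 92.9 38.5 yaw -19.8 z depth 0.025
short 587.0 103.3 size 62.5 36.5 yaw 7.2 z depth 0.025
charger 452.0 233.1 size 44.9 42.1 yaw 2.4 z depth 0.032
sensor 594.5 351.7 size 54.4 50.6 yaw 3.0 z depth 0.031
decoy 575.6 487.3 size 33.7 32.3 yaw 47.4 z depth 0.02
n_long 580.7 -169.1 size 105.3 48.7 yaw -84.7 z depth 0.016
n_wide 591.4 -289.5 size 91.9 67.3 yaw -84.7 z depth 0.016
n_sq 485.9 -177.6 size 57.1 57.0 yaw -84.8 z depth 0.016
n_rnd 497.6 -297.6 size 64.1 62.9 yaw 45.5 z depth 0.018
```

View pics/crop.png

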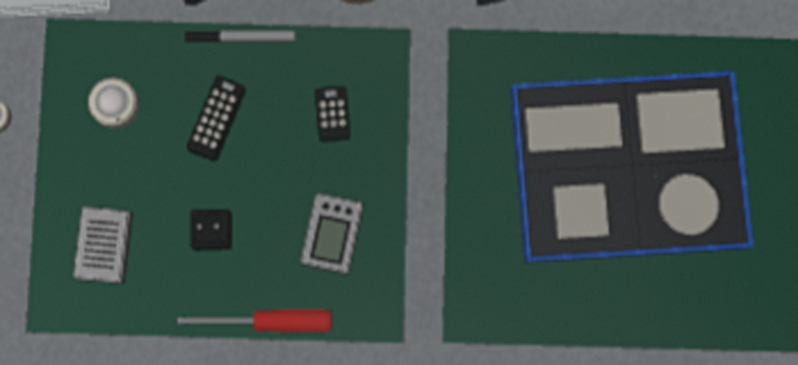

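Sizes, heights and nest spacing (121 mm and 95 mm) all match the description. The crop confirms the choice: screen at (330,233), long remote at (215,118), sensor at (112,102), charger at (211,229). I'll grip with the fingertips 11 mm above each underside so the fingers stay above the nest rim.

```bash
cat > go.py <<'E'
import sys; from h import *
from scipy.spatial.transform import Rotation as Ro
o=manip.observe(); p=np.array(o['tcp_pos'])*1000; R=np.array(o['eef_rot'])
print('t',round(o['time'],1),'tip',p.round(1)-[0,0,191],'psi',np.degrees(np.arctan2(R[1,2],R[0,2])).round(1),'open',round(o['opening'],4),'F',np.round(o['wrist_force'],1),'j6',round(o['joints'][5],2))
for a in sys.argv[1:]:   # targets x,y,ztip,psi ; each from current pose
    x,y,z,ps=map(float,a.split(',')); c,q=np.cos(np.radians(ps)),np.sin(np.radians(ps))
    D=np.array([[0,-q,c],[0,c,q],[-1,0,0]])
    print(a,(R.T@(np.array([x,y,z+191])-p)).round(1),Ro.from_matrix(R.T@D).as_rotvec().round(3))
E
python3 go.py 452.6,100.6,120,79.8 452.6,100.6,13,79.8
```

```text
t 0.1 tip [207.7 589.4 213.3] psi 70.6 open 0.091 F [-0.1  0.   0.3] j6 -0.1
452.6,100.6,120,79.8 [  93.6 -393.5 -379.5] [-0.161 -0.001 -0.   ]
452.6,100.6,13,79.8 [ 200.6 -393.5 -379.4] [-0.161 -0.001 -0.   ]
```

Emit:
{"fn": "drive_tool", "kwargs": {
  "plan": [
    [90,-394,-379,-0.161,0,0,0],
    [90,-394,-379,-0.161,0,0,0],
    [90,-394,-379,-0.161,0,0,0],
    [90,-394,-379,-0.161,0,0,0],
    [90,-394,-379,-0.161,0,0,0]
  ]
}}

```text
time: 0.65
tcp_pos: [0.3184, 0.3683, 0.3639]
eef_rot: [[-0.0, -0.984, 0.176], [-0.001, 0.176, 0.984], [-1.0, 0.0, -0.001]]
wrist_force: [1.6, 0.4, -0.3]
opening: 0.0912
```

```bash
python3 go.py 452.6,100.6,120,79.8
```

```text
t 0.7 tip [318.4 368.3 172.9] psi 79.8 open 0.0912 F [ 1.6  0.4 -0.3] j6 -0.66
452.6,100.6,120,79.8 [  53.1 -179.3 -239.8] [ 0.001 -0.001 -0.   ]
```

Emit:
{"fn": "drive_tool", "kwargs": {
  "plan": [
    [53,-179,-240,0,0,0,0],
    [53,-179,-240,0,0,0,0],
    [53,-179,-240,0,0,0,0],
    [53,-179,-240,0,0,0,0],
    [53,-179,-240,0,0,0,0]
  ]
}}

```text
time: 1.15
tcp_pos: [0.4282, 0.1477, 0.3206]
eef_rot: [[0.0, -0.984, 0.176], [-0.001, 0.176, 0.984], [-1.0, -0.0, -0.001]]
wrist_force: [1.5, 0.6, -0.3]
opening: 0.091
```

Emit:
{"fn": "drive_tool", "kwargs": {
  "plan": [
    [0,0,0,0,0,0,0],
    [0,0,0,0,0,0,0],
    [0,0,0,0,0,0,0],
    [0,0,0,0,0,0,0],
    [0,0,0,0,0,0,0]
  ]
}}

```text
time: 1.65
tcp_pos: [0.4278, 0.1487, 0.3208]
eef_rot: [[0.0, -0.985, 0.174], [-0.001, 0.174, 0.985], [-1.0, -0.0, -0.001]]
wrist_force: [-0.3, 0.3, 0.8]
opening: 0.0914
```

```bash
python3 -c "
from h import *
s=snap('wrist','w1.png');print((-np.array(s['R']).T@s['t']).round(3))"; python3 go.py 452.6,100.6,60,79.8  452.6,100.6,13,79.8
```

```text
[0.349 0.163 0.302]
t 1.7 tip [427.9 148.6 129.7] psi 79.9 open 0.091 F [-1.3  0.9  0.2] j6 -1.19
452.6,100.6,60,79.8 [ 69.7 -32.7 -42.9] [ 0.003 -0.001  0.   ]
452.6,100.6,13,79.8 [116.7 -32.7 -42.9] [ 0.003 -0.001  0.   ]
```

View pics/w1.png

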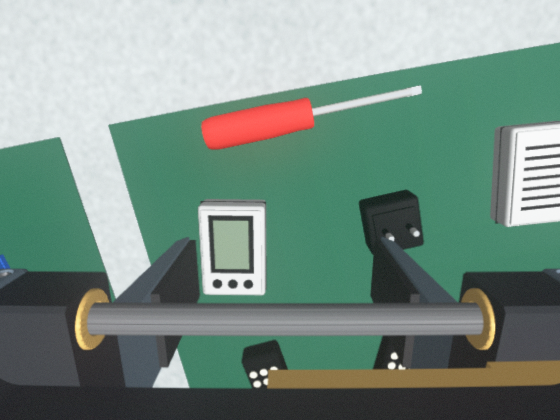

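The wrist view shows the screen unit at about (233,248), square to the jaws. I'll cross-check its centre from this view.

```bash
python3 -c "
from h import *
s=snap('wrist');im=s['image'];m=(im.min(2)>110).astype(np.uint8);m[:195]=0;m[300:]=0;m[:,:195]=0;m[:,275:]=0
c=max(cv2.findContours(m,cv2.RETR_EXTERNAL,cv2.CHAIN_APPROX_NONE)[0],key=cv2.contourArea).reshape(-1,2)
print(cv2.boundingRect(c),cv2.minAreaRect((ray(s,c,.03)[:,:2]*1000).astype(np.float32)))"
```

```text
(198, 199, 69, 97) ((450.9753723144531, 101.21355438232422), (54.325984954833984, 84.53582000732422), 79.16275787353516)
```

Emit:
{"fn": "drive_tool", "kwargs": {
  "plan": [
    [50,-33,-43,0,0,0,0],
    [50,-33,-43,0,0,0,0],
    [50,-33,-43,0,0,0,0],
    [70,-33,-43,0,0,0,0],
    [70,-33,-43,0,0,0,0]
  ]
}}

```text
time: 2.25
tcp_pos: [0.4523, 0.1008, 0.25]
eef_rot: [[-0.002, -0.985, 0.175], [-0.001, 0.175, 0.985], [-1.0, 0.002, -0.001]]
wrist_force: [0.3, 0.6, -0.7]
opening: 0.0911
```

```bash
python3 go.py 452.6,100.6,13,79.8
```

```text
t 2.2 tip [452.3 100.8  59. ] psi 79.9 open 0.0911 F [ 0.3  0.6 -0.7] j6 -1.3
452.6,100.6,13,79.8 [46.  -0.4 -0.1] [ 0.003 -0.001 -0.002]
```

Emit:
{"fn": "drive_tool", "kwargs": {
  "plan": [
    [20,0,0,0,0,0,0],
    [40,0,0,0,0,0,0],
    [46,0,0,0,0,0,0],
    [46,0,0,0,0,0,0],
    [46,0,0,0,0,0,0]
  ]
}}

```text
time: 2.75
tcp_pos: [0.4524, 0.1011, 0.2049]
eef_rot: [[-0.001, -0.985, 0.174], [-0.001, 0.174, 0.985], [-1.0, 0.001, -0.001]]
wrist_force: [1.1, 0.3, 0.2]
opening: 0.0911
```

Emit:
{"fn": "drive_tool", "kwargs": {
  "plan": [
    [0,0,0,0,0,0,255],
    [0,0,0,0,0,0,255],
    [0,0,0,0,0,0,255],
    [0,0,0,0,0,0,255],
    [0,0,0,0,0,0,255]
  ]
}}

```text
time: 3.25
tcp_pos: [0.4524, 0.101, 0.2049]
eef_rot: [[-0.001, -0.985, 0.174], [-0.001, 0.174, 0.985], [-1.0, 0.001, -0.001]]
wrist_force: [0.4, -0.9, 1.4]
opening: 0.054
```

Emit:
{"fn": "drive_tool", "kwargs": {
  "plan": [
    [0,0,0,0,0,0,255],
    [0,0,0,0,0,0,255],
    [0,0,0,0,0,0,255],
    [0,0,0,0,0,0,255],
    [0,0,0,0,0,0,255]
  ]
}}

```text
time: 3.75
tcp_pos: [0.4524, 0.101, 0.205]
eef_rot: [[-0.001, -0.985, 0.174], [-0.001, 0.174, 0.985], [-1.0, 0.001, -0.001]]
wrist_force: [0.1, -0.1, 1.2]
opening: 0.0537
```

```bash
python3 go.py 452.6,100.6,110,40
```

```text
t 3.8 tip [452.4 101.   14. ] psi 80.0 open 0.0537 F [ 0.1 -0.1  1.2] j6 -1.3
452.6,100.6,110,40 [-96.   -0.2  -0.5] [ 0.697 -0.001 -0.001]
```

Emit:
{"fn": "drive_tool", "kwargs": {
  "plan": [
    [-30,0,0,0,0,0,255],
    [-70,0,0,0,0,0,255],
    [-96,0,0,0.15,0,0,255],
    [-96,0,0,0.3,0,0,255],
    [-96,0,0,0.45,0,0,255]
  ]
}}

```text
time: 4.25
tcp_pos: [0.4525, 0.1011, 0.3018]
eef_rot: [[0.001, -0.807, 0.59], [-0.001, 0.59, 0.807], [-1.0, -0.001, -0.0]]
wrist_force: [-0.0, 0.2, -0.9]
opening: 0.0539
```

```bash
python3 go.py 591.4,-289.5,110,5.3
```

```text
t 4.2 tip [452.5 101.1 110.8] psi 53.8 open 0.0539 F [-0.   0.2 -0.9] j6 -0.85
591.4,-289.5,110,5.3 [   1.1 -342.6 -233.4] [0.847 0.    0.001]
```

Emit:
{"fn": "drive_tool", "kwargs": {
  "plan": [
    [0,-34,-23,0.1,0,0,255],
    [0,-68,-47,0.2,0,0,255],
    [0,-102,-70,0.3,0,0,255],
    [0,-136,-94,0.4,0,0,255],
    [0,-170,-117,0.5,0,0,255]
  ]
}}

```text
time: 4.75
tcp_pos: [0.5208, -0.0954, 0.3018]
eef_rot: [[0.0, -0.422, 0.907], [-0.0, 0.907, 0.422], [-1.0, -0.0, -0.0]]
wrist_force: [0.4, 0.5, -1.3]
opening: 0.0537
```

```bash
python3 go.py 591.4,-289.5,110,5.3
```

```text
t 4.8 tip [520.8 -95.4 110.8] psi 24.9 open 0.0537 F [ 0.4  0.5 -1.3] j6 -0.73
591.4,-289.5,110,5.3 [   0.9 -205.7  -17.9] [0.343 0.    0.   ]
```

Emit:
{"fn": "drive_tool", "kwargs": {
  "plan": [
    [0,-42,-4,0.07,0,0,255],
    [0,-84,-7,0.14,0,0,255],
    [0,-126,-11,0.21,0,0,255],
    [0,-168,-15,0.28,0,0,255],
    [0,-206,-18,0.343,0,0,255]
  ]
}}

```text
time: 5.25
tcp_pos: [0.5915, -0.2918, 0.3016]
eef_rot: [[-0.0, -0.089, 0.996], [-0.0, 0.996, 0.089], [-1.0, -0.0, -0.0]]
wrist_force: [0.5, -0.3, -1.0]
opening: 0.054
```

Emit:
{"fn": "drive_tool", "kwargs": {
  "plan": [
    [0,0,0,0,0,0,255],
    [0,0,0,0,0,0,255],
    [0,0,0,0,0,0,255],
    [0,0,0,0,0,0,255],
    [0,0,0,0,0,0,255]
  ]
}}

```text
time: 5.75
tcp_pos: [0.5915, -0.2909, 0.3017]
eef_rot: [[-0.0, -0.09, 0.996], [-0.0, 0.996, 0.09], [-1.0, -0.0, -0.0]]
wrist_force: [-0.8, 0.1, -1.2]
opening: 0.0537
```

```bash
python3 go.py 591.4,-289.5,50,5.3 591.4,-289.5,29.5,5.3; python3 -c "
from h import *
s=snap('wrist','w2.png')"
```

```text
t 5.8 tip [ 591.5 -290.9  110.7] psi 5.2 open 0.0537 F [-0.8  0.1 -1.2] j6 -0.64
591.4,-289.5,50,5.3 [60.7  1.4  0.1] [-0.003 -0.     0.   ]
591.4,-289.5,29.5,5.3 [81.2  1.4  0.1] [-0.003 -0.     0.   ]
```

View pics/w2.png

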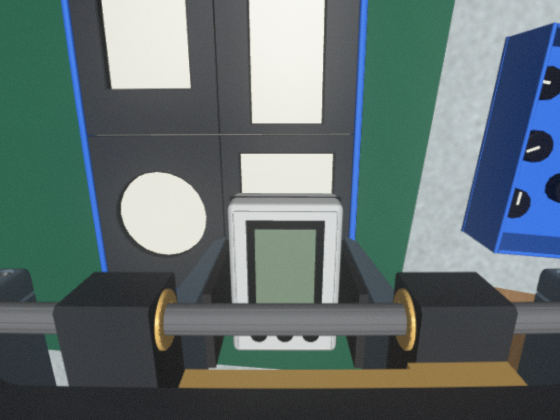

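The screen unit is held level and lined up over the wide recess, whose near end shows at (287,172). From the same view I'll check the round recess at (163,214) and the wide recess's near corners, (241,154) and (332,154).

```bash
python3 -c "
from h import *
s=snap('wrist');im=s['image'];m=(im.min(2)>150).astype(np.uint8)
for c in cv2.findContours(m,cv2.RETR_EXTERNAL,cv2.CHAIN_APPROX_NONE)[0]:
  if cv2.contourArea(c)>2500:
    c=c.reshape(-1,2);print(cv2.boundingRect(c),cv2.minAreaRect((ray(s,c,.017)[:,:2]*1000).astype(np.float32)))
a=ray(s,[[241,154],[332,154]],.017)*1000;print(a, 'top-cam near-edge mid',np.array([591.4,-289.5])+47*np.array([-.092,.996]))
"
```

```text
(228, 202, 114, 101) ((595.031005859375, -323.4642028808594), (88.49540710449219, 86.83718872070312), 5.151176929473877)
(121, 172, 85, 82) ((497.38848876953125, -298.2458801269531), (66.10992431640625, 65.8701171875), 4.996106147766113)
(241, 153, 92, 41) ((590.2711791992188, -257.91864013671875), (68.25518035888672, 30.38149642944336), 5.1487135887146)
(403, 0, 157, 294) ((757.3065185546875, -231.57806396484375), (130.66604614257812, 218.4530792236328), 0.23204559087753296)
(249, 0, 76, 123) ((583.1759033203125, -181.09539794921875), (50.506954193115234, 79.34318542480469), 5.166242599487305)
(102, 0, 89, 89) ((486.351806640625, -177.31248474121094), (56.59942626953125, 56.5810432434082), 5.112650394439697)
[[ 555.56467136 -246.53165493   17.        ]
 [ 622.69005539 -240.47411796   17.        ]] top-cam near-edge mid [ 587.076 -242.688]
```

Emit:
{"fn": "drive_tool", "kwargs": {
  "plan": [
    [30,1,0,0,0,0,255],
    [55,1,0,0,0,0,255],
    [65,1,0,0,0,0,255],
    [65,1,0,0,0,0,255],
    [65,1,0,0,0,0,255]
  ]
}}

```text
time: 6.35
tcp_pos: [0.5918, -0.2904, 0.2376]
eef_rot: [[0.001, -0.09, 0.996], [-0.001, 0.996, 0.09], [-1.0, -0.001, 0.0]]
wrist_force: [1.0, 0.1, -1.1]
opening: 0.0537
```

The top and wrist views agree within 2 mm. Lowering slowly.

Emit:
{"fn": "drive_tool", "kwargs": {
  "plan": [
    [4,0,0,0,0,0,255],
    [8,0,0,0,0,0,255],
    [12,0,0,0,0,0,255],
    [15,0,0,0,0,0,255],
    [17,0,0,0,0,0,255]
  ]
}}

```text
time: 6.85
tcp_pos: [0.5917, -0.2903, 0.2202]
eef_rot: [[0.0, -0.09, 0.996], [-0.0, 0.996, 0.09], [-1.0, -0.0, 0.0]]
wrist_force: [0.3, 0.4, -1.8]
opening: 0.0538
```

```bash
python3 go.py 591.4,-289.5,29,5.3
```

```text
t 6.8 tip [ 591.7 -290.3   29.2] psi 5.1 open 0.0538 F [ 0.3  0.4 -1.8] j6 -0.64
591.4,-289.5,29,5.3 [ 0.2  0.8 -0.2] [-0.003  0.     0.   ]
```

Emit:
{"fn": "drive_tool", "kwargs": {
  "plan": [
    [0,0,0,0,0,0,70],
    [0,0,0,0,0,0,70],
    [0,0,0,0,0,0,70],
    [0,0,0,0,0,0,70],
    [0,0,0,0,0,0,70]
  ]
}}

```text
time: 7.35
tcp_pos: [0.5917, -0.2904, 0.2204]
eef_rot: [[0.0, -0.09, 0.996], [-0.001, 0.996, 0.09], [-1.0, -0.001, 0.0]]
wrist_force: [-0.5, -0.3, 0.1]
opening: 0.0662
```

Emit:
{"fn": "drive_tool", "kwargs": {
  "plan": [
    [-20,0,0,0,0,0,70],
    [-60,0,0,0,0,0,70],
    [-90,0,0,0,0,0,40],
    [-90,0,0,0,0,0,0],
    [-90,0,0,0,0,0,0]
  ]
}}

```text
time: 7.85
tcp_pos: [0.5917, -0.2903, 0.3109]
eef_rot: [[0.001, -0.09, 0.996], [-0.001, 0.996, 0.09], [-1.0, -0.001, 0.001]]
wrist_force: [0.2, -0.1, -0.4]
opening: 0.0871
```

```bash
python3 go.py 578.4,232.9,110,70.2
```

```text
t 7.8 tip [ 591.7 -290.3  119.9] psi 5.1 open 0.0871 F [ 0.2 -0.1 -0.4] j6 -0.64
578.4,232.9,110,70.2 [  9.2 522.3  33.7] [-1.135  0.     0.002]
```

Emit:
{"fn": "drive_tool", "kwargs": {
  "plan": [
    [1,48,3,-0.11,0,0,0],
    [2,96,6,-0.22,0,0,0],
    [3,144,9,-0.33,0,0,0],
    [4,192,12,-0.44,0,0,0],
    [5,240,15,-0.55,0,0,0]
  ]
}}

```text
time: 8.35
tcp_pos: [0.5844, -0.0481, 0.3043]
eef_rot: [[-0.001, -0.6, 0.8], [-0.001, 0.8, 0.6], [-1.0, -0.0, -0.001]]
wrist_force: [0.9, -0.4, -1.0]
opening: 0.0912
```

```bash
python3 go.py 578.4,232.9,110,70.2
```

```text
t 8.3 tip [584.4 -48.1 113.3] psi 36.9 open 0.0912 F [ 0.9 -0.4 -1. ] j6 -0.83
578.4,232.9,110,70.2 [  3.  228.3 163.9] [-0.581 -0.001  0.   ]
```

Emit:
{"fn": "drive_tool", "kwargs": {
  "plan": [
    [1,39,28,-0.1,0,0,0],
    [2,78,56,-0.2,0,0,0],
    [3,117,84,-0.3,0,0,0],
    [3,156,112,-0.4,0,0,0],
    [3,195,140,-0.5,0,0,0]
  ]
}}

```text
time: 8.85
tcp_pos: [0.5785, 0.1938, 0.2997]
eef_rot: [[-0.003, -0.912, 0.41], [-0.001, 0.41, 0.912], [-1.0, 0.002, -0.002]]
wrist_force: [0.8, 0.4, -0.1]
opening: 0.091
```

```bash
python3 go.py 578.4,232.9,60,70.2
```

```text
t 8.8 tip [578.5 193.8 108.7] psi 65.8 open 0.091 F [ 0.8  0.4 -0.1] j6 -0.92
578.4,232.9,60,70.2 [48.6 16.  35.7] [-0.077 -0.002 -0.002]
```

Emit:
{"fn": "drive_tool", "kwargs": {
  "plan": [
    [0,16,36,-0.077,0,0,0],
    [0,16,36,-0.077,0,0,0],
    [25,16,36,-0.077,0,0,0],
    [48,16,36,-0.077,0,0,0],
    [48,16,36,-0.077,0,0,0]
  ]
}}

```text
time: 9.35
tcp_pos: [0.5772, 0.2325, 0.2479]
eef_rot: [[-0.009, -0.941, 0.339], [-0.003, 0.339, 0.941], [-1.0, 0.007, -0.006]]
wrist_force: [-0.6, 0.2, 0.3]
opening: 0.0908
```

```bash
python3 go.py 578.4,232.9,12.5,70.2; python3 -c "
from h import *
snap('wrist','w3.png')"
```

```text
t 9.3 tip [577.2 232.5  56.9] psi 70.2 open 0.0908 F [-0.6  0.2  0.3] j6 -0.94
578.4,232.9,12.5,70.2 [44.4 -1.3  1.1] [-0.    -0.006 -0.007]
```

View pics/w3.png

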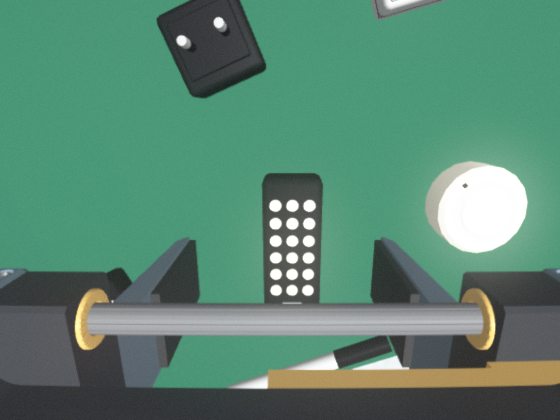

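The long remote (six rows, 292,240) is centred and aligned between the jaws, and the sensor at (475,207) is clear of the finger. Descending and closing.

Emit:
{"fn": "drive_tool", "kwargs": {
  "plan": [
    [15,-1,1,0,-0.006,-0.007,0],
    [30,-1,1,0,-0.006,-0.007,0],
    [44,-1,1,0,-0.006,-0.007,0],
    [45,-1,1,0,-0.006,-0.007,0],
    [45,-1,1,0,-0.006,-0.007,0]
  ]
}}

```text
time: 9.9
tcp_pos: [0.5788, 0.233, 0.2046]
eef_rot: [[0.001, -0.941, 0.339], [0.0, 0.339, 0.941], [-1.0, -0.001, 0.001]]
wrist_force: [-0.9, 0.3, 0.6]
opening: 0.0912
```

Emit:
{"fn": "drive_tool", "kwargs": {
  "plan": [
    [0,0,0,0,0,0,255],
    [0,0,0,0,0,0,255],
    [0,0,0,0,0,0,255],
    [0,0,0,0,0,0,255],
    [0,0,0,0,0,0,255]
  ]
}}

```text
time: 10.4
tcp_pos: [0.5788, 0.233, 0.2048]
eef_rot: [[0.001, -0.941, 0.339], [0.0, 0.339, 0.941], [-1.0, -0.001, 0.001]]
wrist_force: [-0.1, -0.3, -0.5]
opening: 0.0543
```

Emit:
{"fn": "drive_tool", "kwargs": {
  "plan": [
    [0,0,0,0,0,0,255],
    [0,0,0,0,0,0,255],
    [0,0,0,0,0,0,255],
    [0,0,0,0,0,0,255],
    [0,0,0,0,0,0,255]
  ]
}}

```text
time: 10.9
tcp_pos: [0.5788, 0.2331, 0.2048]
eef_rot: [[0.001, -0.941, 0.339], [0.0, 0.339, 0.941], [-1.0, -0.001, 0.001]]
wrist_force: [-0.8, 0.6, 1.4]
opening: 0.0353
```

```bash
python3 go.py 580.7,-169.1,110,5.2
```

```text
t 10.9 tip [578.8 233.1  13.8] psi 70.2 open 0.0353 F [-0.8  0.6  1.4] j6 -0.94
580.7,-169.1,110,5.2 [ -96.4 -138.3 -377.6] [1.134e+00 1.000e-03 0.000e+00]
```

Emit:
{"fn": "drive_tool", "kwargs": {
  "plan": [
    [-30,0,0,0,0,0,255],
    [-70,0,0,0,0,0,255],
    [-96,-5,-13,0.11,0,0,255],
    [-96,-20,-55,0.22,0,0,255],
    [-96,-36,-98,0.33,0,0,255]
  ]
}}

```text
time: 11.4
tcp_pos: [0.5792, 0.1282, 0.3017]
eef_rot: [[0.003, -0.778, 0.628], [0.001, 0.628, 0.778], [-1.0, -0.002, 0.003]]
wrist_force: [0.2, -0.5, -1.5]
opening: 0.036
```

```bash
python3 go.py 580.7,-169.1,110,5.2
```

```text
t 11.4 tip [579.2 128.2 110.7] psi 51.1 open 0.036 F [ 0.2 -0.5 -1.5] j6 -0.78
580.7,-169.1,110,5.2 [   0.5 -187.8 -230.4] [0.801 0.003 0.001]
```

Emit:
{"fn": "drive_tool", "kwargs": {
  "plan": [
    [0,-30,-37,0.13,0,0,255],
    [0,-60,-74,0.26,0,0,255],
    [0,-90,-111,0.39,0,0,255],
    [0,-120,-148,0.52,0,0,255],
    [0,-150,-185,0.65,0,0,255]
  ]
}}

```text
time: 11.9
tcp_pos: [0.5794, -0.112, 0.3015]
eef_rot: [[0.003, -0.235, 0.972], [0.001, 0.972, 0.235], [-1.0, -0.0, 0.003]]
wrist_force: [-0.0, -0.4, -0.1]
opening: 0.0358
```

```bash
python3 go.py 580.7,-169.1,110,5.2
```

```text
t 11.9 tip [ 579.4 -112.   110.5] psi 13.6 open 0.0358 F [-0.  -0.4 -0.1] j6 -0.53
580.7,-169.1,110,5.2 [  0.5 -55.8 -12.1] [ 0.146  0.003 -0.   ]
```

Emit:
{"fn": "drive_tool", "kwargs": {
  "plan": [
    [0,-40,-8,0.1,0.003,0,255],
    [0,-56,-12,0.146,0.003,0,255],
    [0,-56,-12,0.146,0.003,0,255],
    [30,-56,-12,0.146,0.003,0,255],
    [55,-56,-12,0.146,0.003,0,255]
  ]
}}

```text
time: 12.4
tcp_pos: [0.581, -0.168, 0.2459]
eef_rot: [[0.001, -0.093, 0.996], [0.0, 0.996, 0.093], [-1.0, 0.0, 0.001]]
wrist_force: [-0.7, 0.4, -0.7]
opening: 0.0362
```

```bash
python3 go.py 580.7,-169.1,29,5.2;  python3 -c "
from h import *
snap('wrist','w4.png')"
```

```text
t 12.4 tip [ 581.  -168.    54.9] psi 5.3 open 0.0362 F [-0.7  0.4 -0.7] j6 -0.47
580.7,-169.1,29,5.2 [25.9 -1.1 -0.4] [ 0.002  0.001 -0.   ]
```

View pics/w4.png

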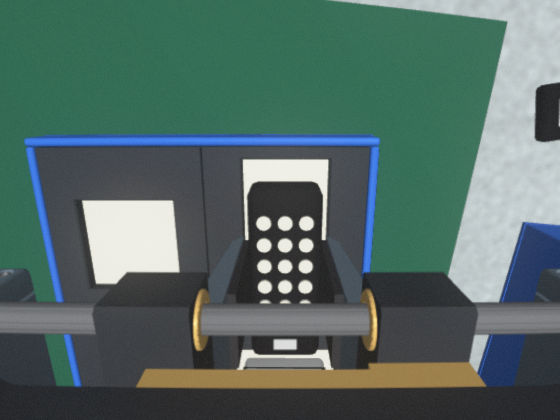

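The remote (285,265) is centred over the long recess, with pale floor showing at both ends (285,170) and (285,358). Lowering in slow steps.

Emit:
{"fn": "drive_tool", "kwargs": {
  "plan": [
    [7,-1,0,0,0,0,255],
    [13,-1,0,0,0,0,255],
    [18,-1,0,0,0,0,255],
    [22,-1,0,0,0,0,255],
    [25,-1,0,0,0,0,255]
  ]
}}

```text
time: 12.95
tcp_pos: [0.58, -0.1684, 0.2187]
eef_rot: [[-0.003, -0.093, 0.996], [0.002, 0.996, 0.093], [-1.0, 0.002, -0.003]]
wrist_force: [-12.8, 3.1, 48.7]
opening: 0.0356
```

Emit:
{"fn": "drive_tool", "kwargs": {
  "plan": [
    [0.5,0,0,0,0,0,255],
    [0.5,0,0,0,0,0,255],
    [0.5,0,0,0,0,0,255],
    [0.5,0,0,0,0,0,255],
    [0.5,0,0,0,0,0,255]
  ]
}}

```text
time: 13.45
tcp_pos: [0.5803, -0.1684, 0.2186]
eef_rot: [[-0.002, -0.093, 0.996], [0.001, 0.996, 0.093], [-1.0, 0.002, -0.002]]
wrist_force: [-1.3, 0.4, 6.4]
opening: 0.036
```

Emit:
{"fn": "drive_tool", "kwargs": {
  "plan": [
    [0,0,0,0,0,0,110],
    [0,0,0,0,0,0,110],
    [0,0,0,0,0,0,110],
    [0,0,0,0,0,0,110],
    [0,0,0,0,0,0,110]
  ]
}}

```text
time: 13.95
tcp_pos: [0.5802, -0.1684, 0.2185]
eef_rot: [[-0.003, -0.093, 0.996], [0.002, 0.996, 0.093], [-1.0, 0.002, -0.002]]
wrist_force: [-0.1, -0.0, -0.4]
opening: 0.0518
```

Emit:
{"fn": "drive_tool", "kwargs": {
  "plan": [
    [-20,0,0,0,0,0,110],
    [-60,0,0,0,0,0,110],
    [-90,0,0,0,0,0,60],
    [-90,0,0,0,0,0,0],
    [-90,0,0,0,0,0,0]
  ]
}}

```text
time: 14.45
tcp_pos: [0.5804, -0.1685, 0.3089]
eef_rot: [[-0.001, -0.093, 0.996], [0.001, 0.996, 0.093], [-1.0, 0.001, -0.001]]
wrist_force: [-0.4, -0.5, -0.2]
opening: 0.0727
```

```bash
python3 -c "
from h import *
snap('wrist','w5.png')";python3 go.py 452,233.1,120,2.4
```

```text
t 14.5 tip [ 580.2 -168.5  117. ] psi 5.3 open 0.077 F [-1.2 -0.2  0. ] j6 -0.48
452,233.1,120,2.4 [ -1.9 411.8 -90.2] [ 0.051 -0.003 -0.002]
```

View pics/w5.png

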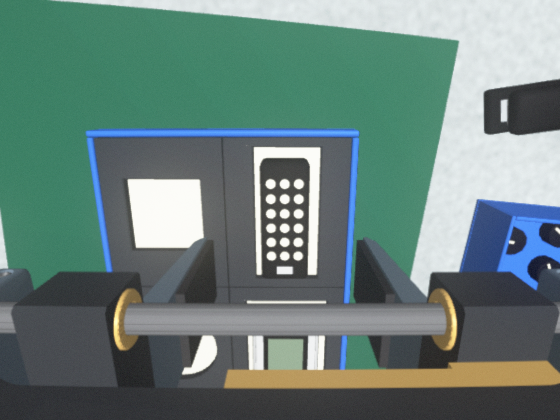

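The remote lies flat in the long recess (285,215) and the screen unit is visible in the wide one (285,345). Next is the charger.

Emit:
{"fn": "drive_tool", "kwargs": {
  "plan": [
    [0,46,-10,0,0,0,0],
    [0,92,-20,0,0,0,0],
    [0,138,-30,0.02,0,0,0],
    [0,184,-40,0.03,0,0,0],
    [0,230,-50,0.05,0,0,0]
  ]
}}

```text
time: 15.0
tcp_pos: [0.5078, 0.0574, 0.3074]
eef_rot: [[-0.005, -0.042, 0.999], [0.002, 0.999, 0.042], [-1.0, 0.002, -0.005]]
wrist_force: [0.1, 0.6, 0.4]
opening: 0.0916
```

Emit:
{"fn": "drive_tool", "kwargs": {
  "plan": [
    [0,46,-10,0,0,0,0],
    [0,92,-20,0,0,0,0],
    [0,138,-30,0,0,0,0],
    [0,176,-36,0,0,0,0],
    [0,176,-36,0,0,0,0]
  ]
}}

```text
time: 15.5
tcp_pos: [0.4629, 0.2353, 0.3068]
eef_rot: [[-0.007, -0.046, 0.999], [0.002, 0.999, 0.046], [-1.0, 0.002, -0.007]]
wrist_force: [-0.2, -1.0, -0.1]
opening: 0.0914
```

```bash
python3 -c "
from h import *
snap('wrist','w6.png')";python3 go.py 452,233.1,60,2.4 452,233.1,13,2.4
```

```text
t 15.6 tip [463.4 233.4 115.8] psi 2.6 open 0.0913 F [ 0.5 -0.3  0.3] j6 0.3
452,233.1,60,2.4 [ 55.9   0.1 -11. ] [ 0.004 -0.007 -0.001]
452,233.1,13,2.4 [102.9   0.  -10.6] [ 0.004 -0.007 -0.001]
```

View pics/w6.png

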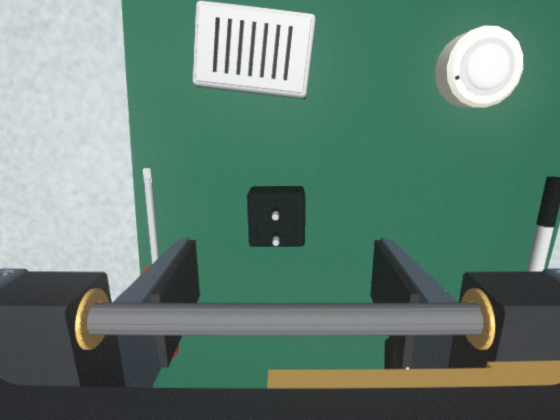

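The charger (276,216) is square to the jaws, with the louvred unit, the sensor and the screwdriver all clear.

Emit:
{"fn": "drive_tool", "kwargs": {
  "plan": [
    [0,0,-11,0,-0.007,0,0],
    [30,0,-11,0,-0.007,0,0],
    [56,0,-11,0,-0.007,0,0],
    [56,0,-11,0,-0.007,0,0],
    [56,0,-11,0,-0.007,0,0]
  ]
}}

```text
time: 16.05
tcp_pos: [0.4517, 0.2322, 0.2509]
eef_rot: [[-0.002, -0.045, 0.999], [0.001, 0.999, 0.045], [-1.0, 0.001, -0.002]]
wrist_force: [-0.4, -0.3, 0.6]
opening: 0.0912
```

```bash
python3 go.py 452,233.1,12.5,2.4
```

```text
t 16.1 tip [451.7 232.2  59.9] psi 2.6 open 0.0912 F [-0.4 -0.3  0.6] j6 0.31
452,233.1,12.5,2.4 [47.4  0.8  0.4] [ 0.003 -0.002 -0.001]
```

Emit:
{"fn": "drive_tool", "kwargs": {
  "plan": [
    [20,1,0,0,-0.002,0,0],
    [40,1,0,0,-0.002,0,0],
    [48,1,0,0,-0.002,0,0],
    [48,1,0,0,-0.002,0,0],
    [48,1,0,0,-0.002,0,0]
  ]
}}

```text
time: 16.55
tcp_pos: [0.4519, 0.2332, 0.2039]
eef_rot: [[0.001, -0.045, 0.999], [0.001, 0.999, 0.045], [-1.0, 0.001, 0.001]]
wrist_force: [1.0, -0.3, 0.4]
opening: 0.0909
```

Emit:
{"fn": "drive_tool", "kwargs": {
  "plan": [
    [0,0,0,0,0,0,255],
    [0,0,0,0,0,0,255],
    [0,0,0,0,0,0,255],
    [0,0,0,0,0,0,255],
    [0,0,0,0,0,0,255]
  ]
}}

```text
time: 17.05
tcp_pos: [0.4519, 0.2332, 0.204]
eef_rot: [[0.001, -0.045, 0.999], [0.001, 0.999, 0.045], [-1.0, 0.001, 0.001]]
wrist_force: [0.6, 0.2, 0.7]
opening: 0.054
```

Emit:
{"fn": "drive_tool", "kwargs": {
  "plan": [
    [0,0,0,0,0,0,255],
    [0,0,0,0,0,0,255],
    [0,0,0,0,0,0,255],
    [0,0,0,0,0,0,255],
    [0,0,0,0,0,0,255]
  ]
}}

```text
time: 17.55
tcp_pos: [0.452, 0.2332, 0.204]
eef_rot: [[0.001, -0.045, 0.999], [0.001, 0.999, 0.045], [-1.0, 0.001, 0.001]]
wrist_force: [0.1, 0.0, 0.2]
opening: 0.044
```

```bash
python3 go.py 486,-177.4,120,5.2
```

```text
t 17.6 tip [452.  233.2  13. ] psi 2.6 open 0.044 F [0.1 0.  0.2] j6 0.31
486,-177.4,120,5.2 [-107.5 -411.6   15.8] [-0.046  0.001 -0.001]
```

Emit:
{"fn": "drive_tool", "kwargs": {
  "plan": [
    [-30,0,0,0,0,0,255],
    [-75,0,0,0,0,0,255],
    [-105,-25,0,0,0,0,255],
    [-105,-70,3,0,0,0,255],
    [-105,-118,5,0,0,0,255]
  ]
}}

```text
time: 18.05
tcp_pos: [0.4621, 0.1147, 0.3099]
eef_rot: [[0.004, -0.047, 0.999], [0.002, 0.999, 0.047], [-1.0, 0.001, 0.004]]
wrist_force: [1.1, -0.5, -0.4]
opening: 0.0435
```

Emit:
{"fn": "drive_tool", "kwargs": {
  "plan": [
    [0,-48,2,0,0,0,255],
    [0,-96,4,-0.01,0,0,255],
    [0,-144,6,-0.02,0,0,255],
    [0,-192,8,-0.03,0,0,255],
    [0,-240,9,-0.04,0,0,255]
  ]
}}

```text
time: 18.55
tcp_pos: [0.482, -0.1266, 0.3095]
eef_rot: [[0.004, -0.087, 0.996], [0.002, 0.996, 0.087], [-1.0, 0.001, 0.004]]
wrist_force: [1.4, -0.3, -1.7]
opening: 0.0437
```

```bash
python3 go.py 486,-177.4,55,5.2
```

```text
t 18.6 tip [ 482.  -126.6  118.5] psi 5.0 open 0.0437 F [ 1.4 -0.3 -1.7] j6 -0.47
486,-177.4,55,5.2 [ 63.5 -51.   -0.7] [-0.004  0.004 -0.001]
```

Emit:
{"fn": "drive_tool", "kwargs": {
  "plan": [
    [0,-40,-1,0,0.004,0,255],
    [0,-51,-1,0,0.004,0,255],
    [25,-51,-1,0,0.004,0,255],
    [50,-51,-1,0,0.004,0,255],
    [63,-51,-1,0,0.004,0,255]
  ]
}}

```text
time: 19.05
tcp_pos: [0.4851, -0.1768, 0.2448]
eef_rot: [[-0.002, -0.087, 0.996], [0.003, 0.996, 0.087], [-1.0, 0.003, -0.002]]
wrist_force: [0.8, 0.8, -0.7]
opening: 0.0436
```

```bash
python3 go.py 486,-177.4,28.3,5.2
```

```text
t 19.1 tip [ 485.1 -176.8   53.8] psi 5.0 open 0.0436 F [ 0.8  0.8 -0.7] j6 -0.55
486,-177.4,28.3,5.2 [25.5 -0.7  0.9] [-0.004 -0.002 -0.003]
```

Emit:
{"fn": "drive_tool", "kwargs": {
  "plan": [
    [7,-1,1,0,-0.002,0,255],
    [13,-1,1,0,-0.002,0,255],
    [18,-1,1,0,-0.002,0,255],
    [22,-1,1,0,-0.002,0,255],
    [24,-1,1,0,-0.002,0,255]
  ]
}}

```text
time: 19.55
tcp_pos: [0.4862, -0.1777, 0.2207]
eef_rot: [[-0.0, -0.087, 0.996], [0.003, 0.996, 0.087], [-1.0, 0.003, 0.0]]
wrist_force: [0.9, 0.7, -0.9]
opening: 0.0439
```

```bash
python3 go.py 486,-177.4,28.3,5.2
```

```text
t 19.6 tip [ 486.2 -177.7   29.7] psi 5.0 open 0.0439 F [ 0.9  0.7 -0.9] j6 -0.56
486,-177.4,28.3,5.2 [ 1.4  0.3 -0.1] [-0.004  0.    -0.003]
```

Emit:
{"fn": "drive_tool", "kwargs": {
  "plan": [
    [1,0,0,0,0,0,255],
    [1,0,0,0,0,0,255],
    [1,0,0,0,0,0,90],
    [1,0,0,0,0,0,90],
    [1,0,0,0,0,0,90]
  ]
}}

```text
time: 20.05
tcp_pos: [0.4862, -0.1777, 0.2199]
eef_rot: [[0.0, -0.087, 0.996], [0.002, 0.996, 0.087], [-1.0, 0.002, 0.0]]
wrist_force: [0.2, -0.1, 0.2]
opening: 0.0587
```

Emit:
{"fn": "drive_tool", "kwargs": {
  "plan": [
    [0,0,0,0,0,0,90],
    [-20,0,0,0,0,0,90],
    [-60,0,0,0,0,0,90],
    [-90,0,0,0,0,0,0],
    [-90,0,0,0,0,0,0]
  ]
}}

```text
time: 20.55
tcp_pos: [0.487, -0.1783, 0.3135]
eef_rot: [[0.006, -0.087, 0.996], [-0.0, 0.996, 0.087], [-1.0, -0.001, 0.006]]
wrist_force: [-0.0, -0.1, -0.7]
opening: 0.0722
```

```bash
python3 -c "
from h import *
snap('wrist','w7.png')";python3 go.py 594.5,351.7,120,90; python3 m.py
```

```text
t 20.6 tip [ 486.6 -178.1  120.6] psi 5.0 open 0.0761 F [0.2 0.2 0.3] j6 -0.56
594.5,351.7,120,90 [  1.4 518.4 153.5] [-1.484  0.003  0.002]
screen 449.5 101.2 size 130.0 122.9 yaw -88.4 z depth 0.853
louvre 432.8 353.8 size 77.1 50.5 yaw -4.0 z depth 0.03Traceback (most recent call last):
  File "m.py", line 13, in <module>
    q=min(cs,key=lambda q:np.hypot(*(np.mean(q.reshape(-1,2),0)-4*r)))
ValueError: min() iterable argument is empty
```

View pics/w7.png

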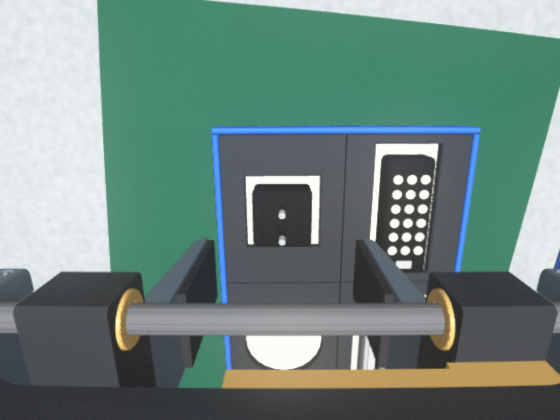

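The charger (282,215) and the long remote are seated. Now the sensor.

Emit:
{"fn": "drive_tool", "kwargs": {
  "plan": [
    [0,46,13,-0.13,0,0,0],
    [0,92,26,-0.26,0,0,0],
    [0,138,40,-0.39,0,0,0],
    [0,184,54,-0.52,0,0,0],
    [0,230,68,-0.65,0,0,0]
  ]
}}

```text
time: 21.15
tcp_pos: [0.5337, 0.0591, 0.3095]
eef_rot: [[-0.001, -0.676, 0.737], [0.002, 0.737, 0.676], [-1.0, 0.002, 0.001]]
wrist_force: [1.4, -0.6, 0.0]
opening: 0.0908
```

```bash
python3 go.py 594.5,351.7,120,90
```

```text
t 21.1 tip [533.7  59.1 118.5] psi 42.5 open 0.0908 F [ 1.4 -0.6  0. ] j6 -0.74
594.5,351.7,120,90 [ -1.  174.6 242.6] [-0.829  0.001 -0.001]
```

Emit:
{"fn": "drive_tool", "kwargs": {
  "plan": [
    [0,28,39,-0.14,0,0,0],
    [0,56,78,-0.28,0,0,0],
    [0,84,117,-0.42,0,0,0],
    [0,112,156,-0.56,0,0,0],
    [0,140,195,-0.7,0,0,0]
  ]
}}

```text
time: 21.65
tcp_pos: [0.5825, 0.296, 0.3081]
eef_rot: [[-0.003, -0.992, 0.123], [0.001, 0.123, 0.992], [-1.0, 0.003, 0.0]]
wrist_force: [1.1, -1.2, 0.0]
opening: 0.0914
```

```bash
python3 go.py 594.5,351.7,75,90
```

```text
t 21.6 tip [582.5 296.  117.1] psi 83.0 open 0.0914 F [ 1.1 -1.2  0. ] j6 -1.07
594.5,351.7,75,90 [42.1 -5.2 56.7] [-0.123  0.001 -0.003]
```

Emit:
{"fn": "drive_tool", "kwargs": {
  "plan": [
    [0,-5,40,-0.123,0,0,0],
    [0,-5,57,-0.123,0,0,0],
    [15,-5,57,-0.123,0,0,0],
    [42,-5,57,-0.123,0,-0.003,0],
    [42,-5,57,-0.123,0,-0.003,0]
  ]
}}

```text
time: 22.15
tcp_pos: [0.5929, 0.3501, 0.2614]
eef_rot: [[-0.007, -1.0, 0.002], [-0.003, 0.002, 1.0], [-1.0, 0.007, -0.003]]
wrist_force: [-0.5, -0.4, 0.3]
opening: 0.0915
```

```bash
python3 -c "
from h import *
snap('wrist','w8.png')";python3 go.py 594.5,351.7,11.5,90
```

```text
t 22.2 tip [593.5 350.4  72.6] psi 89.9 open 0.0914 F [ 0.9 -0.3  0.6] j6 -1.12
594.5,351.7,11.5,90 [61.1 -1.2  1.4] [-0.002 -0.002 -0.005]
```

View pics/w8.png

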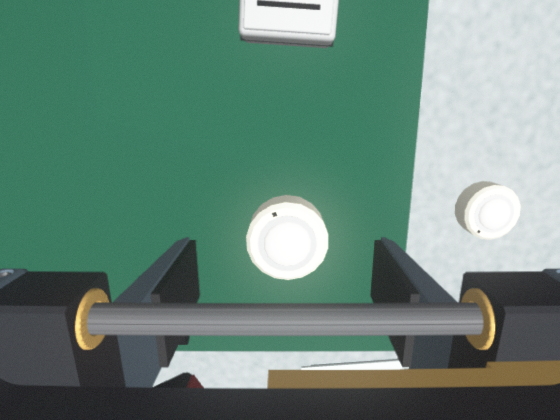

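The sensor (287,238) is centred between the jaws, and the small decoy sits to the right at (490,212). I'll check its centre along the pads.

```bash
python3 -c "
from h import *
s=snap('wrist');im=s['image'].astype(int);m=((im[...,2]>im[...,1]-5)&(im.min(2)>80)).astype(np.uint8);m[:180]=0;m[295:]=0;m[:,:220]=0;m[:,350:]=0
c=max(cv2.findContours(m,cv2.RETR_EXTERNAL,cv2.CHAIN_APPROX_NONE)[0],key=cv2.contourArea).reshape(-1,2)
for z in(.01,.023):print(cv2.minEnclosingCircle((ray(s,c,z)[:,:2]*1000).astype(np.float32)))"
```

```text
((598.27490234375, 350.45831298828125), 30.775089263916016)
((593.581787109375, 350.47381591796875), 29.071208953857422)
```

Emit:
{"fn": "drive_tool", "kwargs": {
  "plan": [
    [25,-1,1,0,0,-0.005,0],
    [45,-1,1,0,0,-0.005,0],
    [58,-1,1,0,0,-0.005,0],
    [61,-1,1,0,0,-0.005,0],
    [61,-1,1,0,0,-0.005,0]
  ]
}}

```text
time: 22.75
tcp_pos: [0.5952, 0.3515, 0.2047]
eef_rot: [[0.003, -1.0, 0.002], [-0.001, 0.002, 1.0], [-1.0, -0.003, -0.001]]
wrist_force: [0.3, 1.4, 0.4]
opening: 0.0914
```

```bash
python3 go.py 594.5,351.7,11.5,90
```

```text
t 22.8 tip [595.2 351.5  13.7] psi 89.9 open 0.0914 F [0.3 1.4 0.4] j6 -1.12
594.5,351.7,11.5,90 [2.2 0.7 0.2] [-0.002 -0.001  0.003]
```

Emit:
{"fn": "drive_tool", "kwargs": {
  "plan": [
    [1.5,1,0,0,0,0.003,0],
    [1.5,1,0,0,0,0.003,0],
    [1.5,1,0,0,0,0.003,255],
    [1.5,1,0,0,0,0.003,255],
    [1.5,1,0,0,0,0.003,255]
  ]
}}

```text
time: 23.25
tcp_pos: [0.5943, 0.3516, 0.2034]
eef_rot: [[0.0, -1.0, 0.002], [-0.0, 0.002, 1.0], [-1.0, -0.0, -0.0]]
wrist_force: [-0.8, 0.6, -0.3]
opening: 0.0701
```

Emit:
{"fn": "drive_tool", "kwargs": {
  "plan": [
    [0,0,0,0,0,0,255],
    [0,0,0,0,0,0,255],
    [0,0,0,0,0,0,255],
    [0,0,0,0,0,0,255],
    [0,0,0,0,0,0,255]
  ]
}}

```text
time: 23.75
tcp_pos: [0.5943, 0.3516, 0.2035]
eef_rot: [[0.0, -1.0, 0.002], [-0.0, 0.002, 1.0], [-1.0, -0.0, -0.0]]
wrist_force: [-0.3, -0.5, 1.1]
opening: 0.0528
```

```bash
python3 go.py 497.4,-298,120,90
```

```text
t 23.8 tip [594.3 351.6  12.5] psi 89.9 open 0.0528 F [-0.3 -0.5  1.1] j6 -1.12
497.4,-298,120,90 [-107.3   95.3 -649.9] [-0.002 -0.     0.   ]
```

Emit:
{"fn": "drive_tool", "kwargs": {
  "plan": [
    [-20,0,0,0,0,0,255],
    [-60,0,0,0,0,0,255],
    [-100,2,-12,0,0,0,255],
    [-105,8,-55,0,0,0,255],
    [-105,15,-103,0,0,0,255]
  ]
}}

```text
time: 24.25
tcp_pos: [0.5791, 0.2486, 0.3102]
eef_rot: [[0.004, -1.0, 0.0], [0.001, 0.0, 1.0], [-1.0, -0.004, 0.001]]
wrist_force: [1.2, -1.1, -2.7]
opening: 0.0527
```

Emit:
{"fn": "drive_tool", "kwargs": {
  "plan": [
    [0,7,-48,0,0,0,255],
    [0,14,-96,0,0,0,255],
    [0,21,-144,0,0,0,255],
    [0,28,-192,0,0,0,255],
    [0,35,-240,0,0,0,255]
  ]
}}

```text
time: 24.75
tcp_pos: [0.5433, 0.0068, 0.31]
eef_rot: [[0.004, -1.0, 0.0], [0.001, 0.0, 1.0], [-1.0, -0.004, 0.001]]
wrist_force: [1.2, 0.4, -0.3]
opening: 0.0527
```

```bash
python3 go.py 497.4,-298,120,90
```

```text
t 24.8 tip [543.3   6.8 119. ] psi 90.0 open 0.0527 F [ 1.2  0.4 -0.3] j6 -1.67
497.4,-298,120,90 [  -1.4   45.9 -304.8] [-0.     0.001  0.004]
```

Emit:
{"fn": "drive_tool", "kwargs": {
  "plan": [
    [0,7,-48,0,0,0,255],
    [0,14,-96,0,0,0,255],
    [0,21,-144,0,0,0.004,255],
    [0,28,-192,0,0,0.004,255],
    [0,35,-240,0,0,0.004,255]
  ]
}}

```text
time: 25.25
tcp_pos: [0.5076, -0.2351, 0.3097]
eef_rot: [[-0.0, -1.0, 0.0], [0.001, 0.0, 1.0], [-1.0, 0.0, 0.001]]
wrist_force: [0.7, -0.4, -0.3]
opening: 0.0525
```

Emit:
{"fn": "drive_tool", "kwargs": {
  "plan": [
    [0,11,-40,0,0,0,255],
    [0,11,-65,0,0,0,255],
    [15,11,-65,0,0,0,255],
    [40,11,-65,0,0,0,255],
    [62,11,-65,0,0,0,255]
  ]
}}

```text
time: 25.75
tcp_pos: [0.4964, -0.3004, 0.2469]
eef_rot: [[0.0, -1.0, 0.001], [0.001, 0.001, 1.0], [-1.0, -0.0, 0.001]]
wrist_force: [0.5, -0.4, -0.8]
opening: 0.0529
```

```bash
python3 -c "
from h import *
snap('wrist','w9.png')";python3 go.py 497.4,-298,28,90
```

```text
t 25.8 tip [ 495.6 -299.7   52.7] psi 90.0 open 0.0525 F [-2.4  0.7 -6. ] j6 -2.22
497.4,-298,28,90 [24.7 -1.8  1.6] [-0.001  0.003 -0.003]
```

View pics/w9.png

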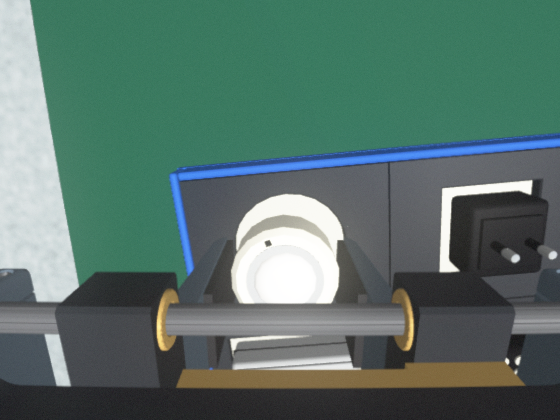

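The sensor (286,280) is lined up over the round recess (290,230), which lies directly below it allowing for parallax. Lowering.

Emit:
{"fn": "drive_tool", "kwargs": {
  "plan": [
    [7,-2,2,0,0,0,255],
    [13,-2,2,0,0,0,255],
    [18,-2,2,0,0,0,255],
    [21,-2,2,0,0,0,255],
    [22.5,-2,2,0,0,0,255]
  ]
}}

```text
time: 26.3
tcp_pos: [0.4977, -0.2976, 0.2213]
eef_rot: [[-0.003, -1.0, 0.001], [0.003, 0.001, 1.0], [-1.0, 0.003, 0.003]]
wrist_force: [-1.7, -0.4, -0.5]
opening: 0.0532
```

```bash
python3 go.py 497.4,-298,28,90
```

```text
t 26.3 tip [ 497.7 -297.6   30.3] psi 90.0 open 0.0532 F [-1.7 -0.4 -0.5] j6 -2.21
497.4,-298,28,90 [ 2.3  0.2 -0.4] [-0.001  0.003 -0.003]
```

Emit:
{"fn": "drive_tool", "kwargs": {
  "plan": [
    [1,0,0,0,0,0,255],
    [1.8,0,0,0,0,0,255],
    [1.8,0,0,0,0,0,70],
    [1.8,0,0,0,0,0,70],
    [1.8,0,0,0,0,0,70]
  ]
}}

```text
time: 26.8
tcp_pos: [0.4977, -0.2977, 0.2197]
eef_rot: [[-0.003, -1.0, 0.001], [0.003, 0.001, 1.0], [-1.0, 0.003, 0.003]]
wrist_force: [0.1, 0.5, 0.7]
opening: 0.0661
```

Emit:
{"fn": "drive_tool", "kwargs": {
  "plan": [
    [1.8,0,0,0,0,0,70],
    [-20,0,0,0,0,0,70],
    [-60,0,0,0,0,0,70],
    [-100,0,0,0,0,0,70],
    [-140,0,0,0,0,0,70]
  ]
}}

```text
time: 27.3
tcp_pos: [0.4979, -0.2979, 0.3612]
eef_rot: [[-0.003, -1.0, 0.001], [0.003, 0.001, 1.0], [-1.0, 0.003, 0.003]]
wrist_force: [1.1, -0.4, 0.3]
opening: 0.0665
```

Emit:
{"fn": "drive_tool", "kwargs": {
  "plan": [
    [0,0,50,0,0,0,70],
    [0,0,100,0,0,0,70],
    [0,50,150,0,0,0,70],
    [0,100,200,0,0,0,70],
    [0,100,250,0,0,0,70]
  ]
}}

```text
time: 27.8
tcp_pos: [0.4075, -0.0794, 0.3619]
eef_rot: [[-0.004, -1.0, 0.002], [0.003, 0.002, 1.0], [-1.0, 0.004, 0.003]]
wrist_force: [1.3, 1.3, 0.3]
opening: 0.0661
```

```bash
python3 -c "
from h import *
s=snap('top');cv2.imwrite('pics/top2.png',cv2.resize(s['image'][130:290,130:480],None,fx=2.28,fy=2.28,interpolation=cv2.INTER_CUBIC))
for n,p,z in [('screen',(428,183),.045),('long',(382,186),.040),('charger',(385,217),.047),('sensor',(432,219),.046)]:
    d=np.median(s['depth'][p[1]-2:p[1]+3,p[0]-2:p[0]+3]);k=K(s);P=np.array([(p[0]-k[0,2])/k[0,0],(p[1]-k[1,2])/k[0,0],1])*d
    print(n,'top z',((P-s['t'])@s['R'])[2].round(4),'expected',z)
"; python3 go.py
```

```text
screen top z 0.0448 expected 0.045
long top z 0.0398 expected 0.04
charger top z 0.5729 expected 0.047
sensor top z 0.5623 expected 0.046
t 27.9 tip [404.7 -74.  170.6] psi 89.9 open 0.0662 F [-6.3  3.8 -0.4] j6 -1.9
```

View pics/top2.png

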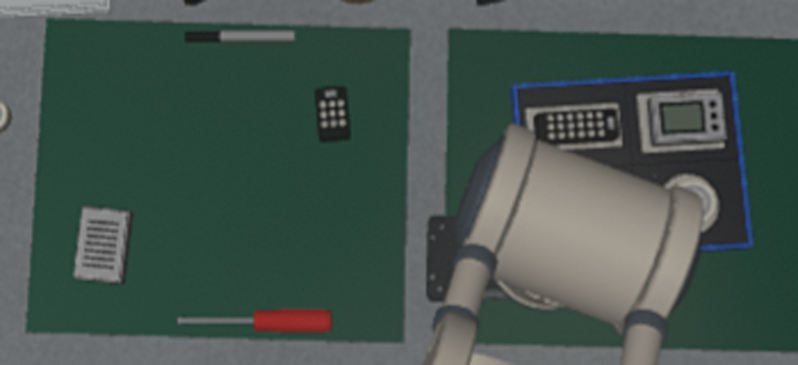

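The screen unit and long remote have seated height. The arm hides the square and round nests, so I'll move it aside for a final check.

Emit:
{"fn": "drive_tool", "kwargs": {
  "plan": [
    [0,0,50,0,0,0,70],
    [0,0,100,0,0,0,70],
    [0,0,150,0,0,0,70],
    [0,0,200,0,0,0,70],
    [0,0,250,0,0,0,70]
  ]
}}

```text
time: 28.35
tcp_pos: [0.4046, 0.1715, 0.3632]
eef_rot: [[-0.007, -1.0, 0.001], [0.006, 0.001, 1.0], [-1.0, 0.007, 0.006]]
wrist_force: [2.3, -1.0, 0.4]
opening: 0.0663
```

Emit:
{"fn": "drive_tool", "kwargs": {
  "plan": [
    [0,0,40,0,0,0,70],
    [0,0,80,0,0,0,70],
    [0,0,80,0,0,0,70],
    [0,0,80,0,0,0,70],
    [0,0,80,0,0,0,70]
  ]
}}

```text
time: 28.85
tcp_pos: [0.4046, 0.2508, 0.3636]
eef_rot: [[-0.007, -1.0, 0.001], [0.006, 0.001, 1.0], [-1.0, 0.007, 0.006]]
wrist_force: [-0.3, -0.2, -0.5]
opening: 0.0664
```

```bash
python3 -c "
from h import *
s=snap('top');im=s['image'];cv2.imwrite('pics/top3.png',cv2.resize(im[150:255,345:470],None,fx=5.5,fy=5.5,interpolation=cv2.INTER_CUBIC))
k=K(s);v,u=np.mgrid[150:255,345:470];d=s['depth'][150:255,345:470]
P=(np.stack([(u-k[0,2])/k[0,0],(v-k[1,2])/k[0,0],np.ones_like(d)],-1)*d[...,None]-s['t'])@s['R']
m=(P[...,2]>.0335).astype(np.uint8)
n,l,st,_=cv2.connectedComponentsWithStats(m)
for i in range(1,n):
  if st[i,4]>30:
    q=P[l==i];c,sz,a=cv2.minAreaRect((q[:,:2]*1000).astype(np.float32));print(np.round(c,1),np.round(sz,1),round(a,1),'z med/max',np.median(q[:,2]).round(4),q[:,2].max().round(4))
"; python3 go.py
```

```text
[ 480.5 -116.2] [ 80.9 503.8] 31.7 z med/max 0.0443 1.3906
[475.3 -50.8] [ 77.5 404.6] 40.8 z med/max 0.0396 1.3906
[ 403.9 -125.5] [ 52.3 442.3] 28.0 z med/max 0.0418 1.3906
[417.8 -55.7] [ 54.7 332.8] 28.8 z med/max 0.0452 1.3906
t 28.9 tip [404.7 250.6 172.7] psi 89.9 open 0.0659 F [-0.1  0.7  1.1] j6 -1.15
```

View pics/top3.png

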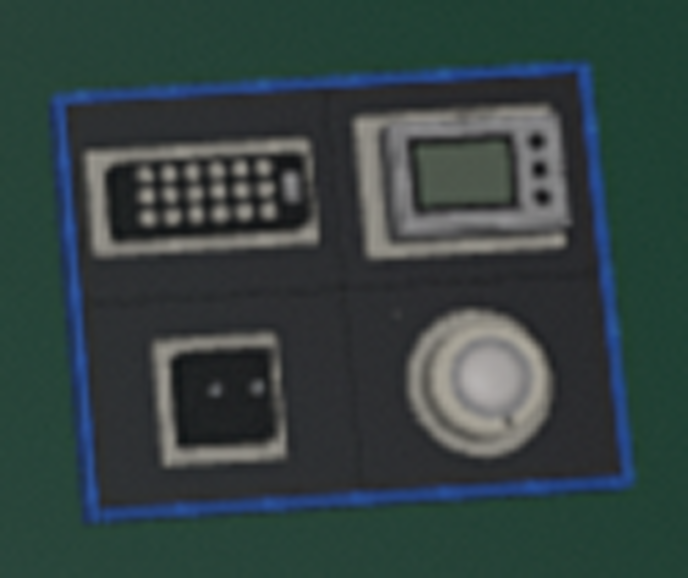

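All four are in their recesses at seated heights. Pixels with no depth reading spoiled the centre figures, so I'll redo those without them.

```bash
python3 -c "
from h import *
s=snap('top')
k=K(s);v,u=np.mgrid[150:255,345:470];d=s['depth'][150:255,345:470]
P=(np.stack([(u-k[0,2])/k[0,0],(v-k[1,2])/k[0,0],np.ones_like(d)],-1)*d[...,None]-s['t'])@s['R']
m=((P[...,2]>.0345)&(P[...,2]<.07)).astype(np.uint8)
n,l,st,_=cv2.connectedComponentsWithStats(m)
N=dict(wide=(591.4,-289.5),long=(580.7,-169.1),sq=(486,-177.4),rnd=(497.4,-298))
for i in range(1,n):
  if st[i,4]>30:
    q=P[l==i];c,sz,a=cv2.minAreaRect((q[:,:2]*1000).astype(np.float32));b=min(N,key=lambda j:np.hypot(*np.subtract(N[j],c)));print(b,np.subtract(c,N[b]).round(1),np.round(sz,1),'z 5/50/95%',np.percentile(q[:,2],[5,50,95]).round(4))
"
```

```text
wide [-2.  -2.9] [55.7 81.4] z 5/50/95% [0.0382 0.0448 0.0495]
long [-3.3 -0.1] [36.8 92.6] z 5/50/95% [0.0357 0.0399 0.0449]
rnd [-2.6  1. ] [52.6 51.3] z 5/50/95% [0.0357 0.0417 0.0473]
sq [-1.9  0.7] [44.5 45.6] z 5/50/95% [0.0389 0.045  0.0515]
```

All four are within 4 mm of their nest centres and at seated heights. Handing in.

```bash
python3 -c "
from cell import manip
print(manip.hand_in())"
```

```text
the job is handed in; nothing more can be done
None
```

The set is made up and handed in at about 29 s on the robot's clock. The screen unit, long remote, charger and sensor each lie face up in their own recess.

- **Position:** in the last depth check all four pieces were within 4 mm of their nest centres.
- **Height:** their tops were at the seated height. For example, the screen unit's top was at 44.8 mm against 45 mm expected, and the remote's at 39.9 mm against 40 mm.
- **Look-alikes:** in the last views the louvred unit and the short remote lay where they started. I re-measured only the louvred unit, which came out within 1 mm of its first position. That repeat measurement stopped on an error before reaching the short remote, so I compared that one only by eye.
- **Arm:** the gripper is empty and stands clear of everything.

**Check that stood out:** lowering the long remote pressed it briefly onto the recess floor. The wrist force read 48.7 N, below the 120 N limit, and had eased to about 6 N before release. The other three went down without any notable contact force.

**Bad reading:** one depth check gave false centres because pixels with no reading were included. I repeated it without them, and the figures above come from that repeat.

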